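Square up a bundle of steel strips in a clamp

TASK

Pile all the single steel strips that lie on the bench to the right of the bundle clamp flat on one another between its open jaws, lengthwise and centred so that their far ends stand a little proud of the jaws, with even edges. Then lay the try square down on the clamp's bed and let go of it, with its blade flush along the outer side of the fixed jaw and its stock flush against the far ends of all the strips, and with it lying there turn the knob clockwise until the jaw is tight and the slip clutch gives way (let it slip about 30 degrees). Last, put the square back flat on the cork mat, wholly on it, and leave the bundle clamped and the white carton undisturbed.

Things in the scene. Friction and masses are not known exactly. Their poses are not given: they have to be found in the camera images.
- bundle_clamp: fixed bundle clamp on a dark steel bed, 220 (x) x 235 mm (y, from -140 to +95), top at z = 12 mm. Origin: on the bench below the middle of the clamped pile; x along the strips, away from the robot (turned up to 0.25 rad), y to the left, z up. Finished strips lie with origins near x = 0, y = 0; their far ends then reach x = 59 mm, 9 mm past the jaws
- pile_seat (a point): point on the bed's top (12 mm above the bench) below the middle of the clamped pile; axes as the clamp's
- fixed_jaw (a point): middle of the fixed jaw's outer side, on the bed (clamp x = 0, y = 48, z = 12 mm). The jaw is two blue blocks, inner faces at clamp y = 18, outer faces at y = 48 mm, at clamp x from 38 to 50 and from -50 to -30 mm, tops 40 mm above the bench; the 68 mm gap between them is open for a finger
- jaw_face (a point): middle between the pressing faces of the moving jaw, 27 mm above the bench (clamp x = 0, y = -28 mm when open). The jaw is two grey arms at clamp x from 30 to 50 and from -50 to -30 mm, tops 40 mm above the bench, with a 60 mm gap for a finger, joined by a bar 32 mm high over the bench whose near face is 40 mm behind the pressing faces
- clamp_jaw (a joint): travel of the moving jaw towards the fixed jaw, m: 0 = open (46 mm between the faces), about 0.010 = closed on 36 mm wide strips. Driven by the knob, 3.3 mm a radian; it does not run back by itself
- knob_grip (a point): point on the vertical axis of the knob, half-way up it (64 mm above the bench), at the clamp's right side. The knob is black, round, 40 mm in diameter, from 48 to 78 mm above the bench, with a yellow line on top; grip it from above across its diameter, at any angle. Clockwise from above tightens; turning it back opens
- clamp_drive (a joint): angle of the aluminium collar with a red mark under the knob (52 mm across, top 46 mm above the bench), which drives the jaw, rad, growing clockwise (tightening): 0 = open, about 3.0 = tight on the strips. Turns with the knob, light (0.03 N m)
- clamp_knob (a joint): angle by which the knob has slipped in its clutch over the collar, rad: 0 at the start and as long as the collar follows; once the jaw is tight (about 35 N) the knob turns on alone against 0.12 N m and this grows clockwise. It does not go back when the knob is let go
- try_square: engineer's square, 0.26 kg, on the mat. Origin: middle of its outline, underside. Black stock: x -55 to 55, y 69 to 85 mm, 23 mm high. Blade: x -55 to -27, y -86 to 69 mm, 2 mm thick; it slopes from its tip on the ground up to 11 mm at the stock. Grip the blade across its 28 mm near the heavy stock (centre of mass x -7, y 61). In the clamp its y lies along the clamp's x, origin near clamp x -10, y 21, z 12 mm
- square_corner (a point): outer corner of the square, underside (x = -55, y = 86 mm of the square)
- stock_end (a point): outer corner of the free end of the stock, underside (x = 55, y = 86 mm of the square)
- blade_tip (a point): middle of the blade's free end, underside (x = -41, y = -86 mm of the square)
- tool_mat: fixed brown cork mat, 280 (x) x 200 (y) x 3 mm, on the bench to the left of the clamp. Origin: centre of its underside, on the bench
- strip_a: plasma-cut flat steel strip, 118 x 36 x 6 mm, 0.2 kg, with one hole near one end (either end may face either way, either face up); starts flat on the bench to the right of the clamp. Origin: centre of its underside; x along its length, z up. May be absent (2 to 4 of the four strips are there).
- strip_b: plasma-cut flat steel strip, 118 x 36 x 6 mm, 0.2 kg, with one hole near one end (either end may face either way, either face up); starts flat on the bench to the right of the clamp. Origin: centre of its underside; x along its length, z up. May be absent (2 to 4 of the four strips are there).
- strip_c: plasma-cut flat steel strip, 118 x 36 x 6 mm, 0.2 kg, with one hole near one end (either end may face either way, either face up); starts flat on the bench to the right of the clamp. Origin: centre of its underside; x along its length, z up. May be absent (2 to 4 of the four strips are there).
- strip_d: plasma-cut flat steel strip, 118 x 36 x 6 mm, 0.2 kg, with one hole near one end (either end may face either way, either face up); starts flat on the bench to the right of the clamp. Origin: centre of its underside; x along its length, z up. May be absent (2 to 4 of the four strips are there).
- white_carton: open white carton, 110 x 108 x 100 mm, standing empty behind the clamp; leave it alone. Origin: centre of its underside
Not all that is in view belongs to the job. Leave any green look-alike of the strip_d alone. What is shaped like the strip_a but purple is not meant.

How it is judged:
By the outcome, as a careful person would: the job done as asked, in the order asked, and still so for the second after the job is handed in, with the robot touching nothing.
Of strip_a, strip_b, strip_c, strip_d only 2 to 4 are there at a start; the rules pass over those that are not, and their reading is None.
At some moment in a run one of try_square may be knocked a few centimetres aside while the robot is not near it.
Once in a run the grip may slacken for a moment while it holds something.
It also fails if it takes over 210 s, if anything falls off the work surface, if the arm or the gripper's body presses on something with over 40 N, if the wrist force passes 120 N, or if a joint passes its speed limit or range.

ROBOT

A 7-joint arm with a two-finger parallel gripper is mounted at the origin on a cart in front of the work surface, level with it; the furniture and walls round the work are solid. World frame = base frame: x ahead of the robot, y to its left, z up, the work surface at z = 0. Lengths are in m, angles in degrees, forces in N, time in s.
With the tool pointing down it reaches from about 0.4 to 0.85 m from the base axis. Payload 4.4 kg.
Tool frame: the origin (TCP) lies between the finger pads; the fingertips stand ahead of it and the grasp point (between the pads) lies 5 mm behind it (r.tip_extent is the z of the fingertips in the tool frame, in m); z points along the fingers, y is the direction in which the jaws open and shut (so a half turn about z gives the same grasp; the last joint's range is limited). The gripper opens to 94 mm and grips with 3 to 60 N. Pads are 16 mm wide; open, the fingers measure 119 mm over their backs; the gripper's body (75 mm by 177 mm) begins 78 mm behind the grasp point.
Start: joints at [68.365, 36.005, 2.206, 86.941, -1.547, 57.084, -1.146], TCP at [0.199, -0.619, 0.219] pointing down, gripper open.
Joint ranges: [-175.42, 175.42], [-21.48, 121.26], [-71.46, 75.88], [10.55, 141.38], [-63.04, 243.04], [13.31, 113.54], [-168.57, 168.57]. Speed limits (degrees/s): [147.25, 147.25, 180, 180, 180, 180, 180].

INTERFACE

Orientations are given as a 3x3 rotation matrix whose columns are the frame's x, y, z axes.
In Python, from cell import r, fingers, cams, finish_job, monitor gives the robot as it stands. Calls block until the motion is done:
- r.reach(position, orientation): joint-space move of the TCP to a pose.
- r.move_linear(position, orientation=None, feed=0.15, stop_force=None): straight line of the TCP; orientation=None keeps the orientation; feed is the mean speed in m/s. With stop_force (N) it stops when the force on the tool has changed by that much, and returns True; else False.
- r.goto_joints(angles): joint-space move.
- fingers.open_gripper() and fingers.grab(strength=None): open the fingers fully, or close them until they stop; strength is the grip in N (None keeps the last).
- r.dwell(seconds).
- r.inverse_kinematics(position, orientation): joint angles nearest the present ones, or None.
- cams.camera(name): name is "scene" or "side" or "wrist"; returns a dict with "image" (400x640x3 uint8, blue, green, red), "z_map" (400x640 float32, m along the optical axis (not along the pixel's ray), 0 where there is no reading), "fx", "fy", "cx", "cy" (pixels), "distortion" ([k1, k2, p1, p2, k3] as OpenCV has them; the pictures are not rectified), "R" (3x3) and "t" (3): a world point X has camera coordinates R X + t; the wrist camera has in their place "T_tool_cam" (4x4, takes a point from camera to tool coordinates, whose origin is the TCP and whose axes are the flange's). Camera axes: x right, y down, z forward; pixel columns grow to the right and rows downward; lengths in m; the calibration is good to about 2 mm. A picture is of the moment at which its call begins: read the wrist's pose just before it.
A pose or a line that the arm cannot do raises r.PlanningError and nothing moves.
- finish_job(): hands the job in, once; it reports no verdict.
Readings, each from a call of its own:
- monitor.get_t(): time.
- monitor.get_joint_positions(): joint angles.
- monitor.get_joint_velocities(): joint speeds.
- monitor.get_joint_efforts(): joint torques, N m.
- monitor.get_position(): TCP position.
- monitor.get_tool_rot(): TCP orientation.
- monitor.get_ft_force(): force on the tool from outside, world axes, zero at the start.
- monitor.get_ft_torque(): the same for the moment, N m.
- monitor.get_opening(): opening from 0.0 (shut) to 1.0 (fully open).
Only numpy, scipy, OpenCV 4.12 (cv2) and the standard library are available. Lean on these libraries where they do the work, as an engineer would, in place of code of your own. Each camera call takes 0.05 s, during which the arm holds its last target.

## Working session

There is one attempt and no reset: what is moved stays moved. The work goes in short steps, each a Python script; the robot and the scene stay as the last script left them, time stands still between calls to the robot, and variables do not carry over. Pictures are saved under pics/ and viewed, and the job is handed in when it is done.

```bash
ls; mkdir -p pics
cat > h.py <<'E'
import numpy as np, cv2
from cell import r, fingers, cams, finish_job, monitor
def snap(n,f):
    p=np.array(monitor.get_position());R=np.array(monitor.get_tool_rot())
    c=cams.camera(n)
    cv2.imwrite('pics/'+f+'.png',c['image'])
    np.savez('pics/'+f+'.npz',p=p,Rt=R,**{k:np.array(v) for k,v in c.items()})
    return c
E
python3 - <<'E'
from h import *
print(monitor.get_t(), r.tip_extent)
for n in ['scene','side','wrist']:
    c=snap(n,n+'0'); print(n,c['fx'],c['distortion'],c.get('R'),c.get('t'),c.get('T_tool_cam'))
E
```

```text
pics
0.0 0.014
scene 488.2721004990815 [0.02117674 0.         0.         0.         0.        ] [[-0.447636   -0.89417086 -0.00897105]
 [-0.68907619  0.35132153 -0.63383529]
 [ 0.56990878 -0.27754576 -0.77341602]] [0.24652475 0.44500577 1.3961242 ] None
side 386.0361499105417 [-0.03434665  0.          0.          0.          0.        ] [[ 0.99704953  0.07382649  0.02102094]
 [ 0.05585986 -0.51000054 -0.85835839]
 [-0.0526489   0.85700006 -0.51261974]] [-0.5682211   0.00891781  1.40299234] None
wrist 323.61642047960544 [-0.06696303  0.          0.          0.          0.        ] None None [[ 9.70058949e-05 -9.72276471e-01 -2.33834245e-01  6.77086962e-02]
 [ 9.99999951e-01  1.63932760e-04 -2.66779041e-04  1.88907276e-04]
 [ 2.97716078e-04 -2.33834208e-01  9.72276439e-01 -1.65559519e-01]
 [ 0.00000000e+00  0.00000000e+00  0.00000000e+00  1.00000000e+00]]
```

View pics/scene0.png

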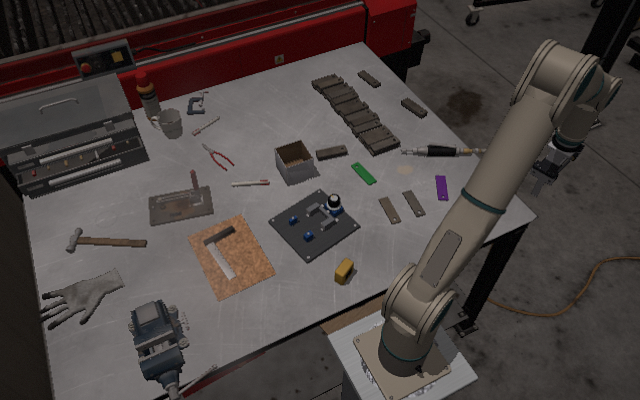

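View pics/side0.png

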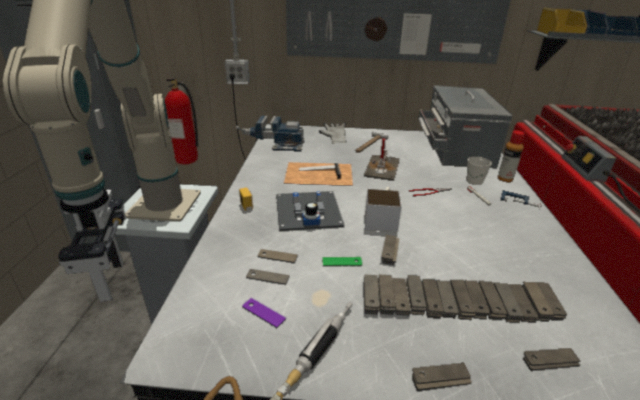

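View pics/wrist0.png

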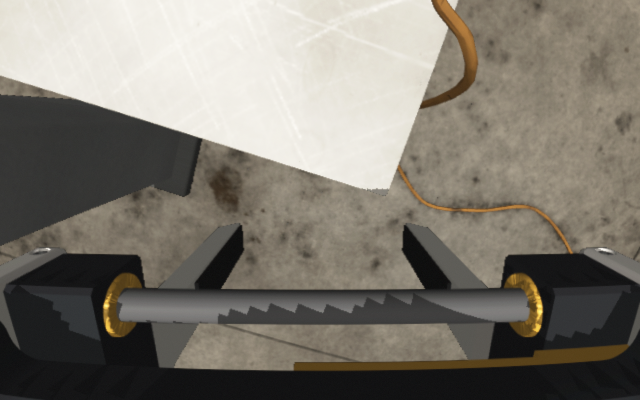

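```bash
cat >> h.py <<'E'
class V:
    def __init__(s,f):
        d=np.load('pics/'+f+'.npz');s.img=d['image'];s.z=d['z_map']
        s.K=np.array([[d['fx'],0,d['cx']],[0,d['fy'],d['cy']],[0,0,1.]]);s.D=d['distortion']
        if 'T_tool_cam' in d:
            T=d['T_tool_cam'];Rwc=d['Rt']@T[:3,:3];c=d['Rt']@T[:3,3]+d['p']
            s.R=Rwc.T;s.t=-s.R@c
        else: s.R=d['R'];s.t=d['t']
        s.c=-s.R.T@s.t
    def rays(s,px):
        u=cv2.undistortPoints(np.float64(px).reshape(-1,1,2),s.K,s.D).reshape(-1,2)
        return np.c_[u,np.ones(len(u))]
    def plane(s,px,z):
        d=s.rays(px)@s.R
        return s.c+d*((z-s.c[2])/d[:,2])[:,None]
    def depth(s,px):
        px=np.atleast_2d(px);zz=s.z[px[:,1].astype(int),px[:,0].astype(int)]
        return (s.rays(px)*zz[:,None]-s.t)@s.R
    def proj(s,X):
        return cv2.projectPoints(np.float64(X).reshape(-1,3),cv2.Rodrigues(s.R)[0],s.t,s.K,s.D)[0].reshape(-1,2)
E
python3 - <<'E'
from h import *
np.set_printoptions(precision=3,suppress=True)
s=V('scene0')
for n,p in dict(s1=(389,210),s2=(413,203),blk=(331,151),purple=(441,187),green=(363,173),b1=(368,78),b2=(413,107),bed=(290,235),knob=(334,201),mat=(205,250),stock=(218,235),blade=(220,262),bigbundle=(380,140),yellow=(343,270),carton=(285,147)).items(): print(n,s.depth(p)[0])
v=V('side0')
for n,p in dict(s1=(277,256),s2=(268,277),blk=(390,250),green=(342,262)).items(): print(n,v.depth(p)[0])
a=cv2.resize(s.img[140:300,180:460],None,fx=2.8,fy=2.8,interpolation=cv2.INTER_CUBIC);cv2.imwrite('pics/c1.png',a)
a=cv2.resize(v.img[150:330,220:420],None,fx=3.2,fy=3.2,interpolation=cv2.INTER_CUBIC);cv2.imwrite('pics/c2.png',a)
E
```

```text
s1 [ 0.463 -0.251  0.004]
s2 [ 0.453 -0.346  0.001]
blk [ 0.794 -0.194  0.029]
purple [ 0.469 -0.479  0.002]
green [ 0.655 -0.257  0.008]
b1 [ 1.131 -0.558  0.021]
b2 [ 0.873 -0.624  0.022]
bed [0.515 0.11  0.017]
knob [ 0.534 -0.067  0.08 ]
mat [0.595 0.384 0.006]
stock [0.614 0.328 0.032]
blade [0.527 0.356 0.008]
bigbundle [ 0.765 -0.396  0.024]
yellow [0.291 0.031 0.063]
carton [ 0.841 -0.024  0.086]
s1 [ 0.459 -0.258  0.003]
s2 [ 0.45  -0.354  0.005]
blk [ 0.796 -0.222  0.024]
green [ 0.654 -0.266  0.003]
```

View pics/c1.png

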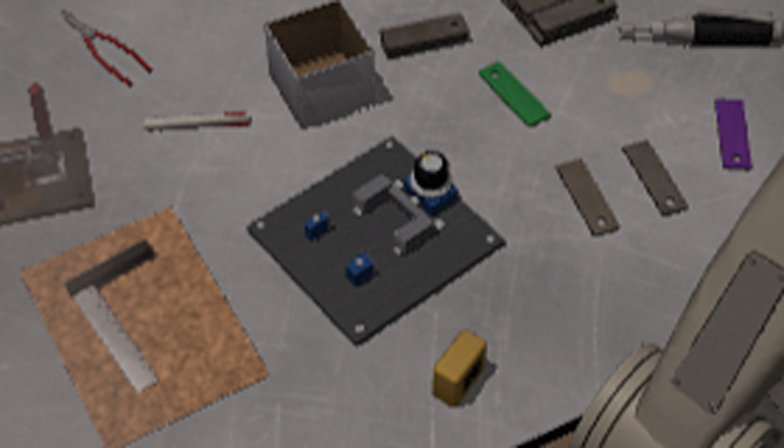

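View pics/c2.png

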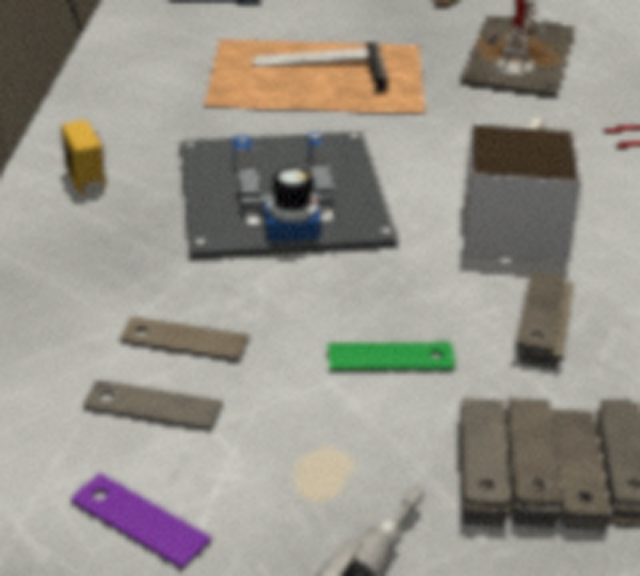

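View pics/w1.png

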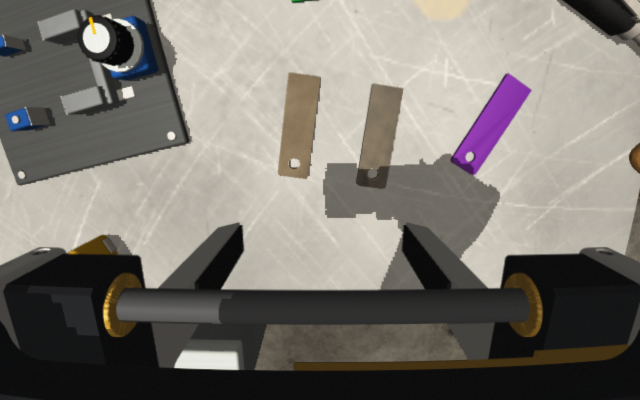

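View pics/w2.png

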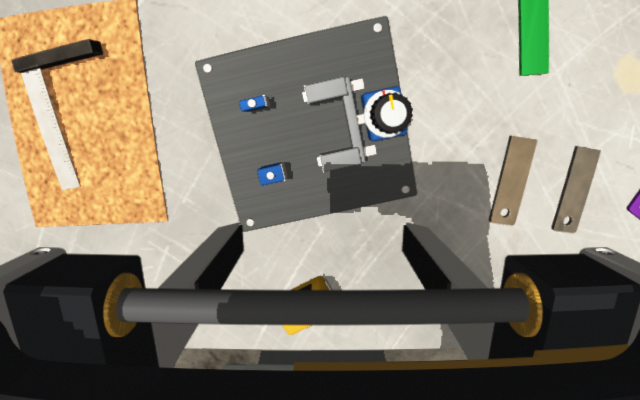

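View pics/w3.png

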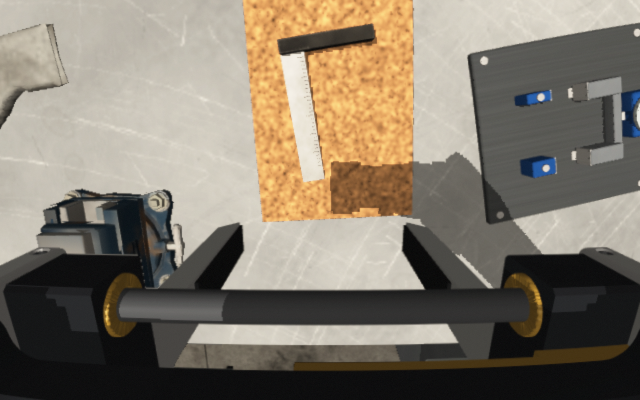

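Run:
```python
from h import *
np.set_printoptions(precision=4,suppress=True)
def rect(v,mask,z,seed=None):
    n,l,st,c=cv2.connectedComponentsWithStats(mask.astype(np.uint8))
    out=[]
    for i in range(1,n):
        if st[i,4]<800: continue
        cs,_=cv2.findContours((l==i).astype(np.uint8),0,1)
        k=max(cs,key=cv2.contourArea).reshape(-1,2)
        P=v.plane(k,z)[:,:2]
        (c0,c1),(w,h),a=cv2.minAreaRect((P*1000).astype(np.float32))
        if w<h: w,h,a=h,w,a+90
        out.append((c[i],c0,c1,w,h,(a+90)%180-90,st[i,4]))
    return out
for f in ['w1','w2']:
    v=V(f);hsv=cv2.cvtColor(v.img,cv2.COLOR_BGR2HSV)
    im=v.img.astype(int)
    m=(hsv[...,2]<150)&(im[...,2]-im[...,0]>18)&(hsv[...,1]>35); m[230:]=0
    m=cv2.morphologyEx(m.astype(np.uint8),cv2.MORPH_OPEN,np.ones((3,3)))
    print(f,'strips');[print(o) for o in rect(v,m,0.006)]
v=V('w1')
for q in ([(289,73),(321,76),(308,178),(278,175)],[(373,84),(403,88),(387,188),(357,185)]):
    P=v.plane(q,.006);print(P.mean(0),P)
v=V('w2')
P=v.plane([(196,62),(386,16),(416,195),(246,230)],.012);print('bed',P,P.mean(0))
n=[np.linalg.norm(P[i]-P[i-1]) for i in range(4)];print(n)
a=cv2.resize(v.img[0:240,180:430],None,fx=3,fy=3,interpolation=cv2.INTER_CUBIC)[:600];cv2.imwrite('pics/c3.png',cv2.resize(v.img[0:240,180:430],None,fx=2.5,fy=2.5,interpolation=cv2.INTER_CUBIC))
```

```text
w1 strips
(array([299.1144, 123.0713]), 460.0871276855469, -253.67431640625, 116.2133560180664, 35.882511138916016, -7.812477111816406, np.int32(2989))
(array([380.1927, 126.5088]), 457.5502624511719, -348.036376953125, 97.31896209716797, 36.073692321777344, -7.6907806396484375, np.int32(2563))
w2 strips
(array([577.0581, 187.3382]), 448.75439453125, -346.510986328125, 115.84776306152344, 35.25559997558594, -7.85479736328125, np.int32(1860))
[ 0.4598 -0.2542  0.006 ] [[ 0.5192 -0.2442  0.006 ]
 [ 0.5159 -0.2799  0.006 ]
 [ 0.4002 -0.2642  0.006 ]
 [ 0.4039 -0.2285  0.006 ]]
[ 0.4476 -0.3481  0.006 ] [[ 0.5074 -0.3383  0.006 ]
 [ 0.5033 -0.3724  0.006 ]
 [ 0.388  -0.3589  0.006 ]
 [ 0.3917 -0.3227  0.006 ]]
bed [[ 0.6068  0.1481  0.012 ]
 [ 0.6562 -0.0758  0.012 ]
 [ 0.4437 -0.1223  0.012 ]
 [ 0.3968  0.0991  0.012 ]] [0.5259 0.0123 0.012 ]
[np.float64(0.21561411263907465), np.float64(0.2292719762225312), np.float64(0.21748721386620984), np.float64(0.22633937462450365)]
```

View pics/c3.png

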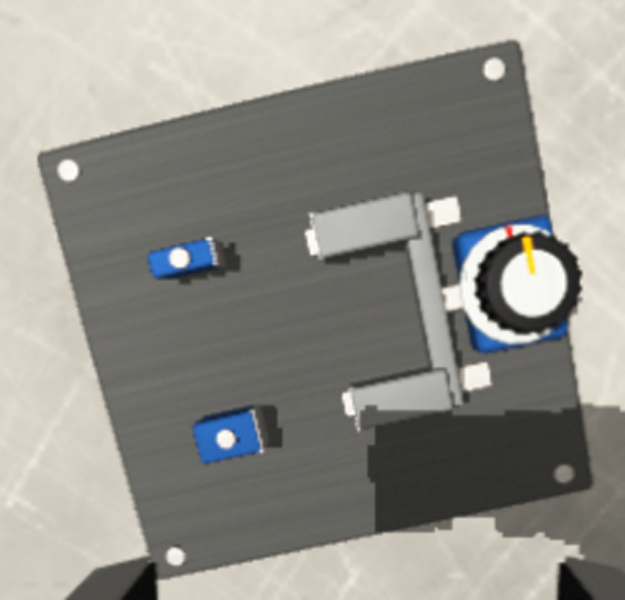

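Run:
```python
from h import *
np.set_printoptions(precision=4,suppress=True)
def cr(*p): return np.array(p)/2.5+[180,0]
v=V('w2')
D=v.plane(cr((179,258),(226,439)),.040);print('dots',D)
print('depth',v.depth(np.round(cr((165,262),(210,445),(365,225),(400,400),(300,300),(540,285)))))
e=(D[0]-D[1]);print('dist (84)',np.linalg.norm(e),'yaw',np.degrees(np.arctan2(e[1],e[0])))
H=v.plane(cr((68,170),(494,69),(564,474),(176,556)),.012);print('bolts',H,H.mean(0))
print('diag lens',[np.linalg.norm(H[i]-H[i-1]) for i in range(4)], 'yaws',[np.degrees(np.arctan2(*(H[i]-H[j])[[1,0]])) for i,j in((0,3),(1,2),(0,1),(3,2))])
K=v.plane(cr((534,282)),.078);print('knob',K)
# side & scene check: predicted origin from bolts
y=np.radians(12.4)
for f in ['scene0','side0']:
    s=V(f);print(f,s.proj(np.vstack([D,H,K])))
```

```text
dots [[0.5567 0.0775 0.04  ]
 [0.4741 0.0593 0.04  ]]
depth [[ 0.5547  0.0836  0.0416]
 [ 0.4712  0.067   0.0397]
 [ 0.5703 -0.0061  0.0414]
 [ 0.4921 -0.0224  0.0393]
 [ 0.5378  0.0253  0.011 ]
 [ 0.5438 -0.0766  0.0794]]
dist (84) 0.08458381772619795 yaw 12.456222130678018
bolts [[ 0.5997  0.135   0.012 ]
 [ 0.6433 -0.0663  0.012 ]
 [ 0.4508 -0.1084  0.012 ]
 [ 0.4074  0.0927  0.012 ]] [0.5253 0.0132 0.012 ]
diag lens [np.float64(0.19690687229732587), np.float64(0.2060230974121451), np.float64(0.1970200631262724), np.float64(0.20570355484226224)] yaws [np.float64(12.420075654992074), np.float64(12.327033960357975), np.float64(102.23651837066991), np.float64(102.20477770914772)]
knob [[ 0.545  -0.0744  0.078 ]]
scene0 [[293.1153 218.609 ]
 [308.6353 234.3261]
 [273.1688 220.6817]
 [319.2801 191.9511]
 [355.6795 225.8638]
 [308.6289 258.0135]
 [334.4213 198.2143]]
side0 [[318.3413 192.2202]
 [295.389  193.4332]
 [330.5386 191.8523]
 [340.4017 221.6363]
 [282.0283 225.2646]
 [279.0365 194.5632]
 [311.4178 204.5725]]
```

```bash
cat >> h.py <<'E'
YAW=np.radians(12.35); O=np.array([0.5205,0.0355])
def Rd(a): c,s=np.cos(a),np.sin(a); return np.array([[c,s,0],[s,-c,0],[0,0,-1.]])
RC=Rd(YAW)
def C(x,y,z): # clamp (m) -> world
    c,s=np.cos(YAW),np.sin(YAW); return [O[0]+c*x-s*y,O[1]+s*x+c*y,z]
def st(m=''): print(m,'t',round(monitor.get_t(),1),'p',np.round(monitor.get_position(),4),'F',np.round(monitor.get_ft_force(),1),'op',round(monitor.get_opening(),3))
E
cat > strip.py <<'E'
from h import *
def pick(x,y,a):
    fingers.open_gripper()
    R=Rd(np.radians(a))
    r.reach([x,y,0.09],R)
    r.move_linear([x,y,0.0165],feed=0.08,stop_force=6); st('down')
    fingers.grab(30); st('grab')
    r.move_linear([x,y,0.14],feed=0.12); st('up')
E
python3 - <<'E'
from strip import *
pick(0.460,-0.254,-7.8)
snap('wrist','w4'); snap('side','s4')
E
```

```text
down t 7.6 p [ 0.4603 -0.2542  0.0169] F [-0.1  0.3  0.2] op 0.999
grab t 8.5 p [ 0.46   -0.2539  0.0165] F [0.2 0.9 0.2] op 0.379
up t 9.7 p [ 0.4595 -0.2537  0.1394] F [-1.   0.6 -1.5] op 0.376
```

View pics/w4.png

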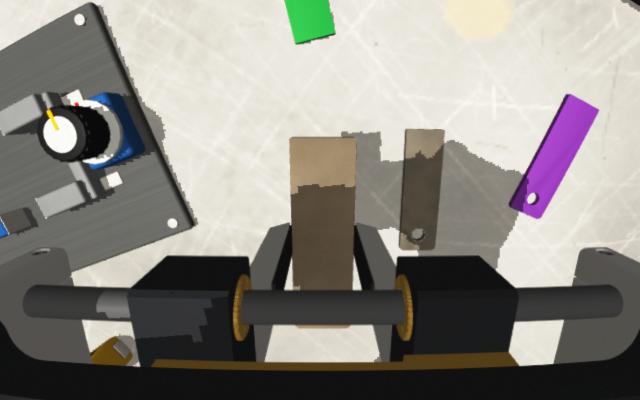

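View pics/s4.png

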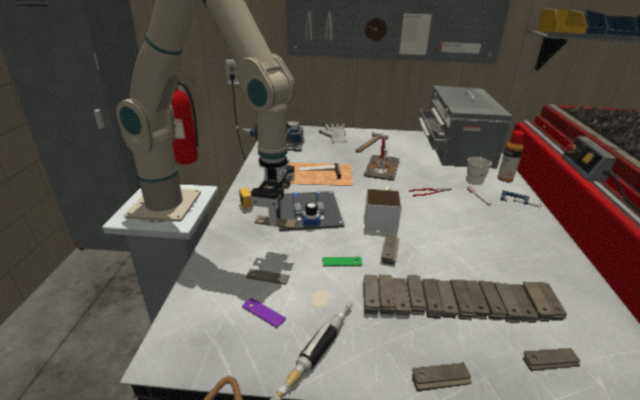

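Run:
```python
from strip import *
v=V('w4');d=np.load('pics/w4.npz')
P=v.plane([(290,137),(356,137)],d['p'][2]-.0105);print('ends tool',(P-d['p'])@d['Rt'])
x=0.0
r.reach(C(0,-.002,0.14),RC); st()
r.move_linear(C(0,-.002,0.045),feed=0.1); st()
print(r.move_linear(C(0,-.002,0.0265),feed=0.02,stop_force=5)); st('low')
fingers.open_gripper(); st('open')
r.move_linear(C(0,-.002,0.10),feed=0.12)
r.reach(C(-.07,-.002,0.20),RC)
snap('wrist','w5');st()
```

```text
ends tool [[ 0.05884524 -0.01747233  0.01042704]
 [ 0.05885078  0.01795466  0.01040959]]
 t 10.9 p [0.5209 0.0315 0.1399] F [ 0.7  0.5 -1.5] op 0.376
 t 12.0 p [0.5214 0.0335 0.0455] F [ 0.3 -0.5 -1.3] op 0.38
True
low t 12.8 p [0.5207 0.0335 0.0284] F [-0.1  0.5  4.8] op 0.372
open t 13.8 p [0.52   0.0335 0.0279] F [ 0.3  0.3 -0.1] op 1.003
 t 15.2 p [0.4531 0.0189 0.1989] F [-0.5 -0.4  0.6] op 1.004
```

View pics/w5.png

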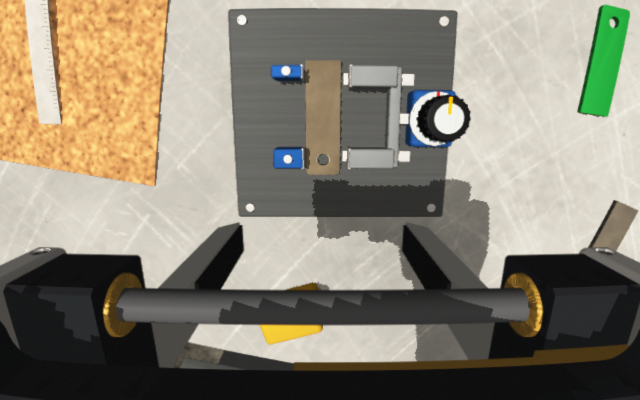

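```bash
cat >> h.py <<'E'
def toC(P):
    P=np.atleast_2d(P); c,s=np.cos(YAW),np.sin(YAW); d=P[:,:2]-O
    return np.c_[d@[c,s],d@[-s,c],P[:,2]]*1000
E
python3 - <<'E'
from h import *
np.set_printoptions(precision=1,suppress=True)
v=V('w5')
print(toC(v.plane([(306,60),(340,61),(340,175),(307,174)],.018)))
print('dots',toC(v.plane([(286,71),(288,159)],.04)))
print('arm faces',toC(v.plane([(350,66),(350,84),(348,150),(348,168)],.04)))
print('bolts',toC(v.plane([(241.5,20),(445,20),(431,208),(250,208)],.012)))
cv2.imwrite('pics/c5.png',cv2.resize(v.img[0:220,220:480],None,fx=3,fy=3-.3,interpolation=cv2.INTER_CUBIC))
E
```

```text
[[ 58.2  14.7  18. ]
 [ 57.3 -19.7  18. ]
 [-59.8 -21.   18. ]
 [-58.7  14.8  18. ]]
dots [[ 44.5  32.9  40. ]
 [-39.8  32.7  40. ]]
arm faces [[ 49.  -28.1  40. ]
 [ 32.5 -28.4  40. ]
 [-30.8 -27.5  40. ]
 [-49.  -27.8  40. ]]
bolts [[  98.8   80.2   12. ]
 [  99.9 -126.9   12. ]
 [ -98.6 -125.6   12. ]
 [ -98.6   80.3   12. ]]
```

View pics/c5.png

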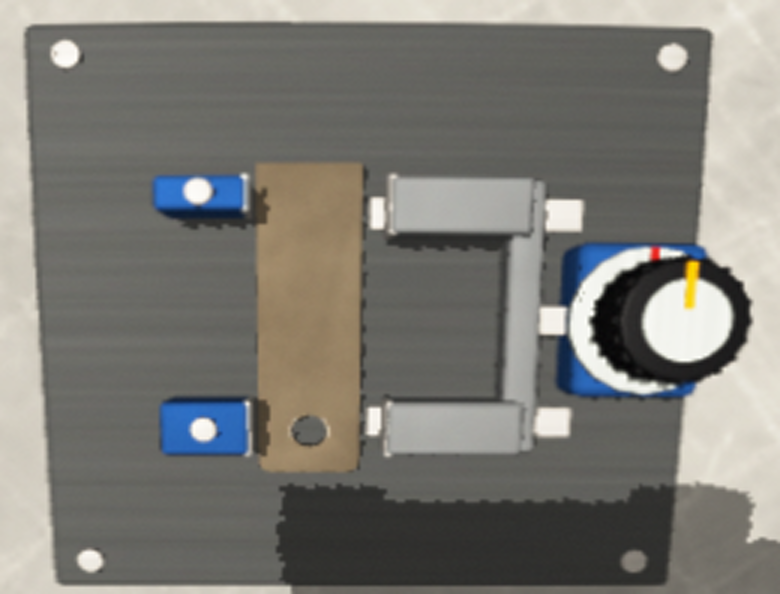

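Run:
```python
from strip import *
fingers.open_gripper()
r.reach([0.448,-0.347,0.12],Rd(np.radians(-7.8)))
pick(0.448,-0.347,-7.8)
snap('wrist','w6')
v=V('w6');d=np.load('pics/w6.npz')
z=cv2.cvtColor(v.img,cv2.COLOR_BGR2GRAY).astype(float)
g=np.abs(np.diff(z[100:180,305:340].mean(1)));row=100+g.argmax();print(row,g.max())
P=v.plane([(290,row+.5),(356,row+.5)],d['p'][2]-.0105);print('ends tool',(P-d['p'])@d['Rt'])
```

```text
down t 18.3 p [ 0.4483 -0.3473  0.0169] F [-0.2 -0.   0.2] op 0.998
grab t 19.3 p [ 0.448  -0.347   0.0165] F [-0.1 -0.5 -0.8] op 0.374
up t 20.4 p [ 0.4475 -0.3465  0.1393] F [-0.6  0.1 -2.4] op 0.369
136 59.37142857142858
ends tool [[ 0.05911021 -0.01746737  0.01043345]
 [ 0.05911624  0.01794857  0.01040575]]
```

View pics/w6.png

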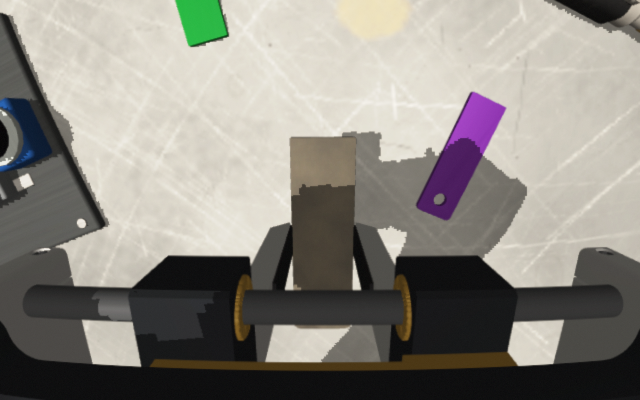

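Run:
```python
from strip import *
r.reach(C(0,-.002,0.14),RC)
r.move_linear(C(0,-.002,0.05),feed=0.1); st()
print(r.move_linear(C(0,-.002,0.032),feed=0.02,stop_force=5)); st('low')
fingers.open_gripper(); st('open')
r.move_linear(C(0,-.002,0.10),feed=0.12)
r.reach(C(-.07,-.002,0.20),RC)
snap('wrist','w7');
r.reach([0.45,0.30,0.22],Rd(0)); snap('wrist','w8');st()
a=V('w7').img
cv2.imwrite('pics/c7.png',cv2.resize(a[0:220,220:480],None,fx=3,fy=2.7,interpolation=cv2.INTER_CUBIC))
```

```text
t 23.0 p [0.5214 0.0335 0.0505] F [-0.1 -0.5 -2.3] op 0.373
True
low t 23.7 p [0.5208 0.0335 0.0346] F [0.5 0.7 5.2] op 0.374
open t 24.7 p [0.52   0.0335 0.0341] F [0.5 0.4 0.3] op 0.998
 t 27.2 p [0.4507 0.2979 0.2194] F [-0.4 -0.8 -0.5] op 1.001
```

View pics/c7.png

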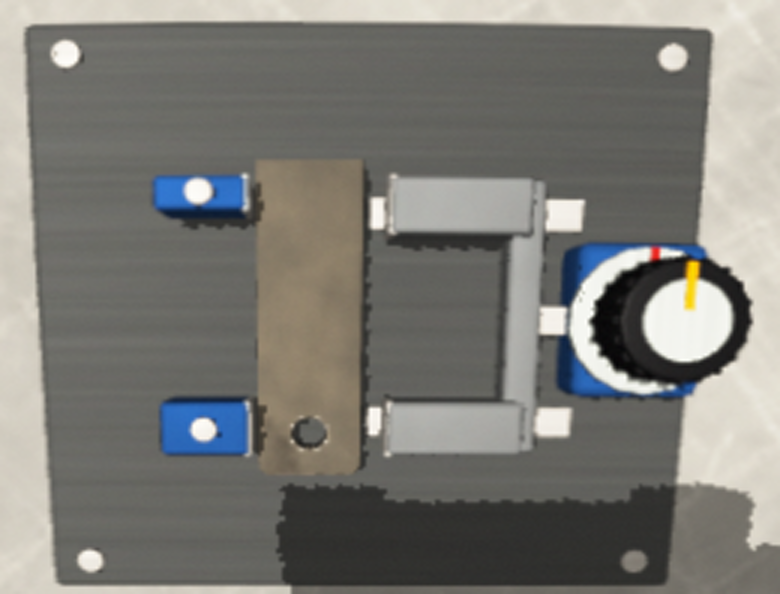

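View pics/w8.png

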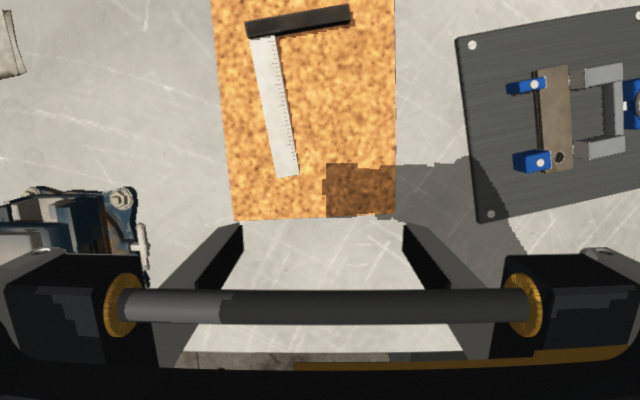

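Run:
```python
from h import *
np.set_printoptions(precision=4,suppress=True)
r.reach([0.53,0.31,0.20],Rd(0)); snap('wrist','w9')
v=V('w9')
print(v.depth([(300,100),(320,100),(340,100)]))
cv2.imwrite('pics/c9.png',cv2.resize(v.img[0:230,180:480],None,fx=2.6,fy=2.6,interpolation=cv2.INTER_CUBIC))
```

```text
[[0.6185 0.3298 0.0253]
 [0.6184 0.3095 0.0261]
 [0.6183 0.2894 0.0266]]
```

View pics/c9.png

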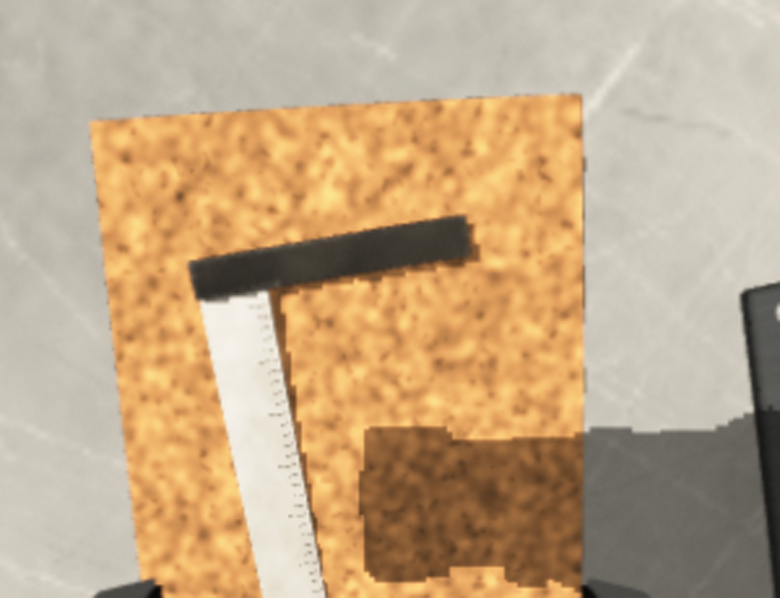

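```bash
cat > sq.py <<'E'
from h import *
def sqpose(v,cr,zb):
    """cr: outer-left(x-55,y85), outer-right, inner-right, inner-left image px of stock top"""
    P=v.plane(cr,zb+.023)[:,:2]; Q=np.array([(-55,85),(55,85),(55,69),(-55,69)])/1000.
    Qc=Q-Q.mean(0);Pc=P-P.mean(0);H=Qc.T@Pc
    a=np.arctan2(H[0,1]-H[1,0],H[0,0]+H[1,1]);R=np.array([[np.cos(a),-np.sin(a)],[np.sin(a),np.cos(a)]])
    t=P.mean(0)-R@Q.mean(0);print('res mm',np.round((Pc-Qc@R.T)*1000,1).tolist())
    return a,R,t
E
python3 - <<'E'
from sq import *
np.set_printoptions(precision=4,suppress=True)
v=V('w9')
a,R,t=sqpose(v,np.array([(190,261),(465,215),(471,254),(200,299)])/2.6+[180,0],.003)
print(np.degrees(a),t)
g=R@[.015,.077]+t;print('grasp',g)
for s in (1,-1):
    print(s,r.inverse_kinematics([*g,.0307],Rd(a+s*np.pi/2)), r.inverse_kinematics(C(.067,.006,.04),Rd(YAW+np.pi+s*np.pi/2) ), r.inverse_kinematics(C(.067,.006,.04),Rd(YAW+s*np.pi/2)))
np.save('sq.npy',[a,*t])
E
```

```text
res mm [[-0.4, -0.8], [-0.9, 1.2], [0.4, 1.1], [0.9, -1.6]]
-81.09427077636153 [0.5435 0.3105]
grasp [0.6219 0.3076]
1 [ -32.9486   52.4274    7.863    86.7763   -9.4285   41.4445 -102.1337] [ -21.579    47.0835   21.7288  105.3479  -29.6352   33.2509 -148.6033] [  1.0041  45.5505 -14.6359 104.6599  19.7396  32.2803 -13.8859]
-1 [  0.5398  66.0848 -60.912   85.6137  61.2543  65.6627  26.4472] [  1.0041  45.5505 -14.6359 104.6599  19.7396  32.2803 -13.8859] [ -21.579    47.0835   21.7288  105.3479  -29.6352   33.2509 -148.6033]
```

Run:
```python
from sq import *
np.set_printoptions(precision=4,suppress=True)
a,*t=np.load('sq.npy');g=[.6219,.3076]
for b in (a,a+np.pi): print(r.inverse_kinematics([*g,.0307],Rd(b)))
for b in (YAW-np.pi/2,YAW+np.pi/2): print(r.inverse_kinematics(C(.067,.006,.04),Rd(b)),r.inverse_kinematics(C(.067,.006,.15),Rd(b)))
```

```text
[ -50.9906   60.4506   44.2437   87.3957  -49.3591   53.1196 -161.4679]
[-20.9195  52.6936 -14.0853  86.3548  16.4903  42.9964 -32.8773]
[ -21.579    47.0835   21.7288  105.3479  -29.6352   33.2509 -148.6033] [ -26.5757   38.8813   29.8138  101.8463  -25.645    46.1451 -151.7873]
[  1.0041  45.5505 -14.6359 104.6599  19.7396  32.2803 -13.8859] [  2.4777  36.4067 -16.7698 100.9611  14.0933  44.6889  -8.9249]
```

Run:
```python
from sq import *
a,*t=np.load('sq.npy');g=[.6219,.3076]
R=Rd(a+np.pi)
r.reach([*g,.10],R)
snap('scene','sc9')
r.move_linear([*g,.0307],feed=.06,stop_force=6); st('down')
fingers.grab(45); st('grab')
r.move_linear([*g,.05],feed=.05); st('lift')
snap('wrist','w10');snap('side','s10')
r.move_linear([*g,.12],feed=.1); st('up')
```

```text
down t 30.3 p [0.6223 0.3078 0.0312] F [-0.2 -0.8  0.4] op 1.001
grab t 31.5 p [0.622  0.3076 0.0307] F [-0.7 -0.  -0.6] op 0.165
lift t 32.0 p [0.622  0.3076 0.0503] F [-0.4 -0.3 -3.4] op 0.164
up t 33.0 p [0.6214 0.3072 0.1194] F [ 0.2  0.1 -2. ] op 0.167
```

View pics/w10.png

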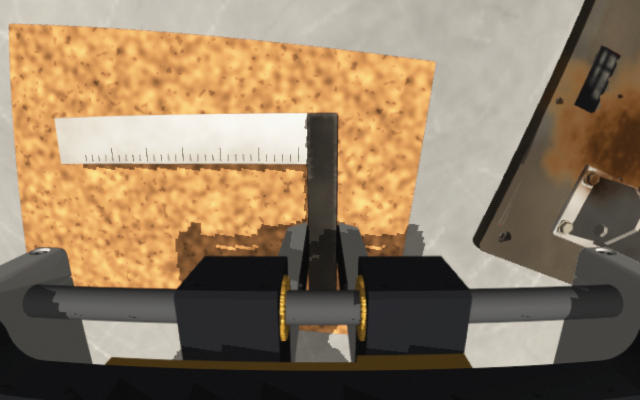

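View pics/s10.png

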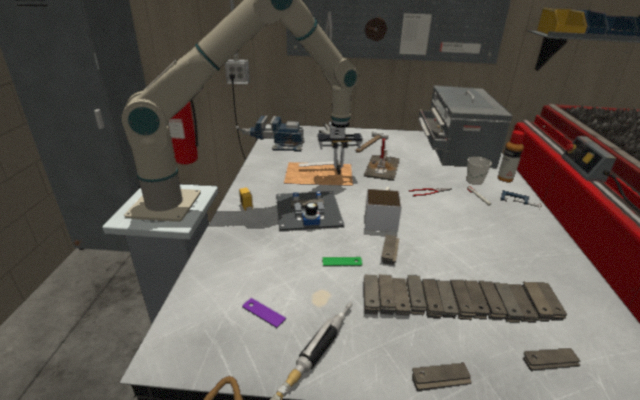

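Run:
```python
from sq import *
np.set_printoptions(precision=4,suppress=True)
v=V('w10');d=np.load('pics/w10.npz')
P=v.plane([(308,113),(338,113)],.0453);print((P-d['p'])@d['Rt'])
P=v.plane([(306,164)],.0335);print((P-d['p'])@d['Rt'])
print(np.round(v.depth([(322,125),(322,160),(322,200),(100,140),(200,140),(290,140)])[:,2],4))
```

```text
[[ 0.0708 -0.007   0.005 ]
 [ 0.0708  0.0084  0.0051]]
[[ 0.0429 -0.0089  0.0168]]
[0.0454 0.0462 0.0455 0.0264 0.0306 0.0338]
```

Run:
```python
from sq import *
R=Rd(YAW+np.pi/2)
def L(): print('   clamp mm',np.round(toC(monitor.get_position()),1))
r.reach(C(.071,.009,.12),R); st();L()
r.move_linear(C(.071,.009,.050),feed=.08); st()
print(r.move_linear(C(.071,.009,.0412),feed=.02,stop_force=4)); st('low');L()
snap('wrist','w11')
print(r.move_linear(C(.071,.002,.0412),feed=.008,stop_force=3.5)); st('push y');L()
```

```text
t 34.0 p [0.5886 0.0621 0.1202] F [ 0.5  0.6 -2.7] op 0.167
   clamp mm [[ 72.3  11.4 120.2]]
 t 35.0 p [0.5884 0.0596 0.0504] F [ 0.3 -0.8 -2.2] op 0.165
False
low t 35.6 p [0.5879 0.0595 0.0411] F [ 0.  -0.4 -2.3] op 0.162
   clamp mm [[70.9  9.  41.1]]
True
push y t 36.3 p [0.5881 0.0551 0.0404] F [-0.4 -0.3 -2.4] op 0.162
   clamp mm [[70.2  4.6 40.4]]
```

View pics/w11.png

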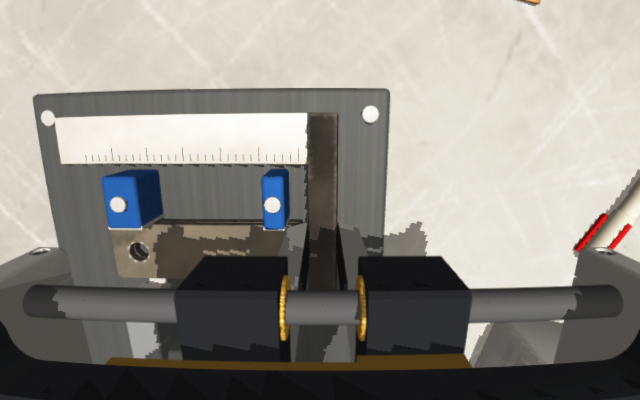

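Run:
```python
from sq import *
st();print(np.round(toC(monitor.get_position()),1))
c=snap('wrist','w12');cv2.imwrite('pics/c12.png',cv2.resize(c['image'][80:280,20:420],None,fx=2,fy=2,interpolation=cv2.INTER_CUBIC))
```

```text
t 36.3 p [0.5881 0.0551 0.0404] F [-0.4 -0.3 -2.4] op 0.162
[[70.2  4.6 40.4]]
```

View pics/c12.png

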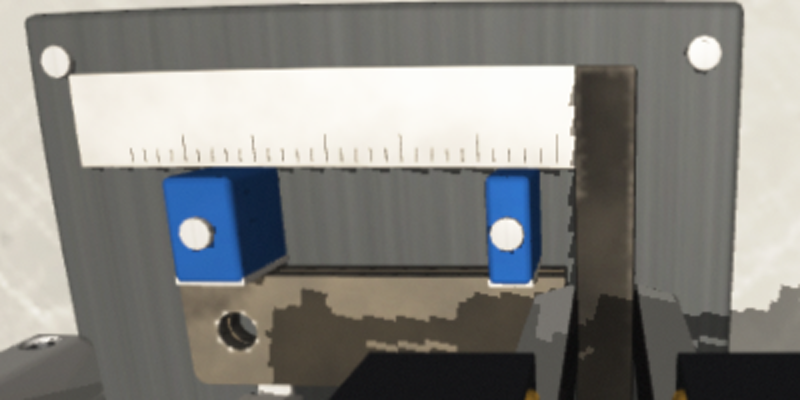

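Run:
```python
from sq import *
def L(): print('   clamp mm',np.round(toC(monitor.get_position()),2))
print(r.move_linear(C(.0645,.0046,.0404),feed=.008,stop_force=3)); st('push x');L()
r.dwell(.3);st();L()
c=snap('wrist','w13');cv2.imwrite('pics/c13.png',cv2.resize(c['image'][80:280,20:420],None,fx=2,fy=2,interpolation=cv2.INTER_CUBIC))
```

```text
False
push x t 37.2 p [0.583  0.054  0.0405] F [ 2.4  1.4 -3.5] op 0.16
   clamp mm [[65.04  4.66 40.53]]
 t 37.5 p [0.5828 0.0539 0.0405] F [ 2.6  1.2 -2.7] op 0.165
   clamp mm [[64.81  4.67 40.49]]
```

View pics/c13.png

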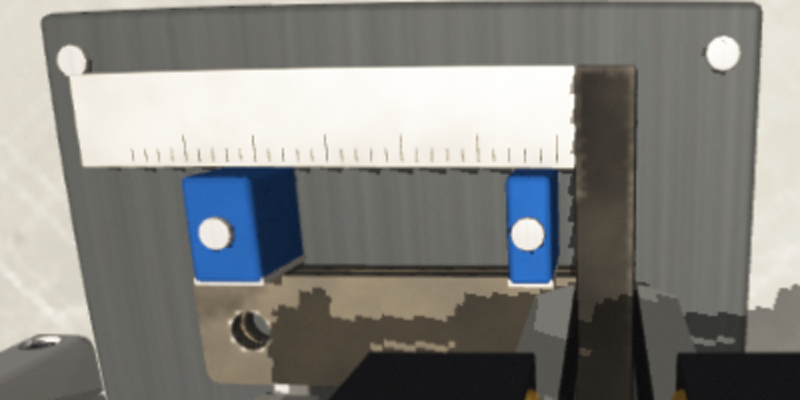

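Run:
```python
from sq import *
def L(): print('   clamp mm',np.round(toC(monitor.get_position()),2))
x,y=.0650,.0046
print(r.move_linear(C(x,y,.0392),feed=.006,stop_force=3)); st('down');L()
fingers.open_gripper(); st('open');L()
r.move_linear(C(x,y,.10),feed=.1)
r.reach(C(-.07,-.002,0.20),RC);snap('wrist','w14');st()
r.reach(C(-.03,.05,0.20),RC);c=snap('wrist','w15');st()
c=V('w14').img
cv2.imwrite('pics/c14.png',cv2.resize(c[0:220,220:480],None,fx=3,fy=2.7,interpolation=cv2.INTER_CUBIC))
c=V('w15').img
cv2.imwrite('pics/c15.png',cv2.resize(c[0:230,220:520],None,fx=2.6,fy=2.6,interpolation=cv2.INTER_CUBIC))
```

```text
True
down t 37.8 p [0.5829 0.0539 0.0395] F [-0.6 -0.4  5.4] op 0.161
   clamp mm [[64.94  4.6  39.53]]
open t 39.0 p [0.5835 0.0544 0.039 ] F [-0.2  0.7 -1. ] op 0.998
   clamp mm [[65.6   4.95 38.99]]
 t 40.9 p [0.4529 0.0188 0.1995] F [ 0.3  0.3 -1.1] op 1.003
 t 41.3 p [0.4803 0.0779 0.1992] F [-0.3 -0.4 -0.3] op 1.002
```

View pics/c14.png

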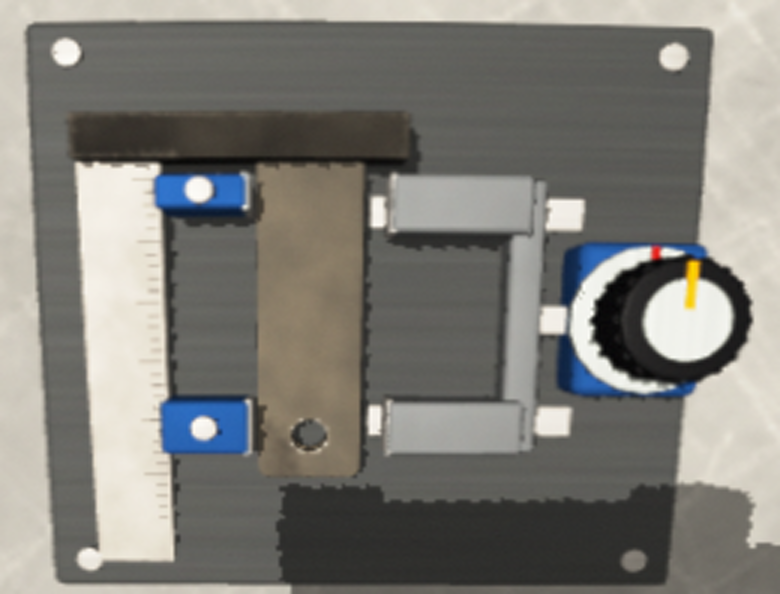

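View pics/c15.png

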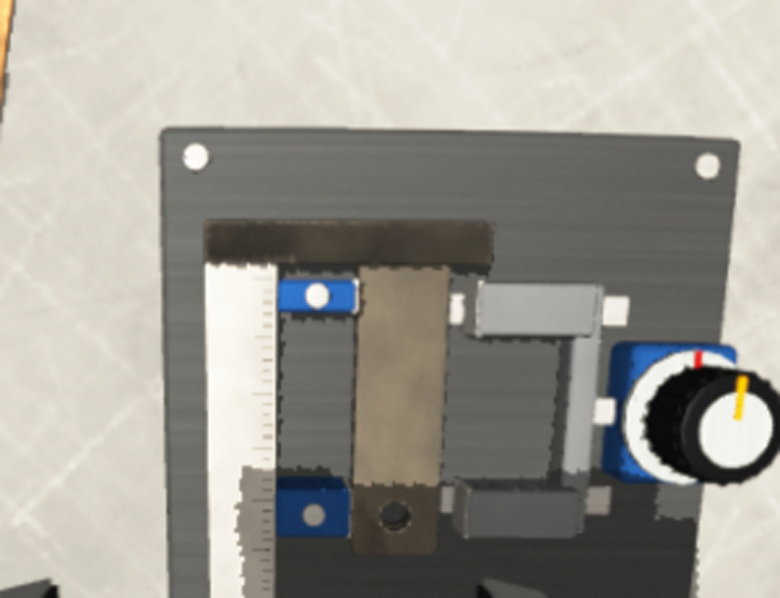

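Run:
```python
from sq import *
np.set_printoptions(precision=1,suppress=True)
def cr(*p): return np.array(p)/[3,2.7]+[220,0]
for f in ['w7','w14']:
    v=V(f); g=cv2.cvtColor(v.img,cv2.COLOR_BGR2GRAY).astype(float)
    p=g[165:185,310:332].mean(1); k=np.abs(np.diff(p)).argmax();print(f,165+k+.5,toC(v.plane([(320,165+k+.5)],.024)))
v=V('w14')
print('stock',toC(v.plane(cr((70,113),(409,111),(409,158),(70,161)),.035)))
print('blade inner edge top', toC(v.plane(cr((162,163)),.025)),toC(v.plane(cr((175,560)),.014)))
print('blade outer', toC(v.plane(cr((76,163)),.025)),toC(v.plane(cr((98,560)),.014)))
print('strip y',toC(v.plane(cr((257,300),(365,300)),.024)))
```

```text
w7 165.5 [[-48.7   0.8  24. ]]
w14 179.5 [[-64.2   0.8  24. ]]
stock [[ 71.8  74.2  35. ]
 [ 72.2 -33.9  35. ]
 [ 56.3 -34.2  35. ]
 [ 55.5  74.9  35. ]]
blade inner edge top [[56.3 46.6 25. ]] [[-98.   47.8  14. ]]
blade outer [[56.5 75.2 25. ]] [[-98.1  76.8  14. ]]
strip y [[  6.9  15.5  24. ]
 [  7.  -21.3  24. ]]
```

Run:
```python
from sq import *
def L(): print('   clamp mm',np.round(toC(monitor.get_position()),2))
fingers.grab(10); st()
for x in (.044,-.040):
    r.reach(C(x,.105,.08),RC)
    r.move_linear(C(x,.105,.0285),feed=.08)
    print(r.move_linear(C(x,.084,.0285),feed=.012,stop_force=2.2)); st();L()
    r.move_linear(C(x,.105,.0285),feed=.05)
    r.move_linear(C(x,.105,.08),feed=.1)
fingers.open_gripper()
r.reach(C(-.07,-.002,0.20),RC);snap('wrist','w16');st()
v=V('w16');cv2.imwrite('pics/c16.png',cv2.resize(v.img[0:220,220:480],None,fx=3,fy=2.7,interpolation=cv2.INTER_CUBIC))
```

```text
t 42.8 p [0.4805 0.0779 0.2   ] F [-1.  -0.3  0.4] op 0.007
True
 t 45.5 p [0.5446 0.1308 0.0283] F [0.1 0.9 0.5] op 0.005
   clamp mm [[43.95 87.9  28.29]]
False
 t 49.8 p [0.4634 0.1091 0.0285] F [-0.1 -0.4  0.8] op 0.007
   clamp mm [[-40.    84.06  28.49]]
 t 53.2 p [0.452  0.0201 0.1989] F [-0.5  0.9  0.8] op 0.997
```

View pics/c16.png

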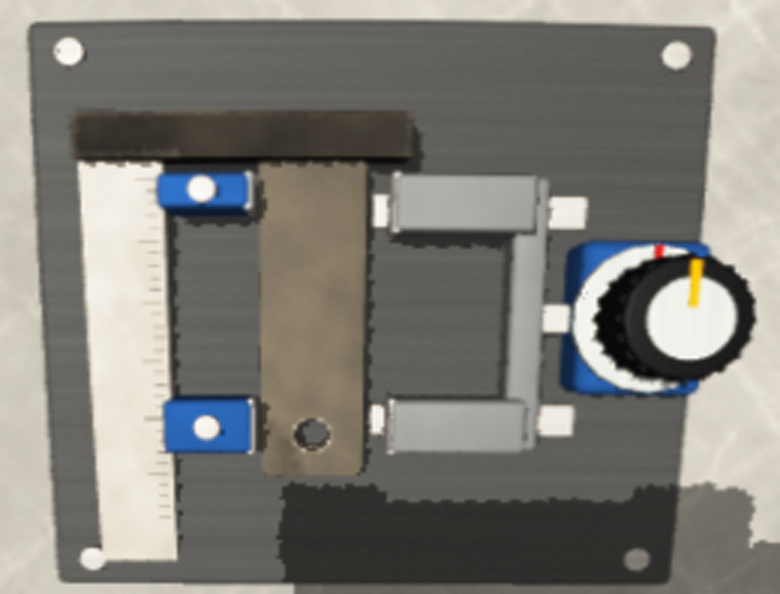

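Run:
```python
from sq import *
np.set_printoptions(precision=4,suppress=True)
for f,px in (('w2',np.array([534,282])/2.5+[180,0]),('w14',np.array([686,320])/[3,2.7]+[220,0]),('w16',np.array([690,318])/[3,2.7]+[220,0])):
    P=V(f).plane([px],.078);print(f,P,toC(P))
K=[0.5448,-0.0744]
q=r.inverse_kinematics([*K,.15],Rd(YAW));q2=r.inverse_kinematics([*K,.066],Rd(YAW));print(q,q2)
```

```text
w2 [[ 0.545  -0.0744  0.078 ]] [[   0.3972 -112.5818   78.    ]]
w14 [[ 0.5447 -0.0739  0.078 ]] [[   0.2516 -112.0121   78.    ]]
w16 [[ 0.5448 -0.074   0.078 ]] [[   0.3381 -112.2051   78.    ]]
[  0.713   33.153    6.2416 107.3085  -5.3278  39.8162 -67.6081] [  1.3903  40.6549   5.3183 110.4654  -7.1125  29.1899 -66.0031]
```

Run:
```python
from sq import *
np.set_printoptions(precision=3,suppress=True)
K=[0.5448,-0.0742]
q=np.array(r.inverse_kinematics([*K,.15],Rd(YAW)));q[6]=115
r.goto_joints(list(q)); st()
R=np.array(monitor.get_tool_rot())
r.move_linear([*K,.15],R)
r.move_linear([*K,.066],R,feed=.08,stop_force=6);st()
fingers.grab(35);st('grab');print(monitor.get_joint_positions(),monitor.get_ft_torque())
q=np.array(monitor.get_joint_positions());np.save('qk.npy',q)
for d in (30,60,90,120):
    p=q.copy();p[6]-=d;r.goto_joints(list(p));st(d);print(np.array(monitor.get_ft_torque()))
snap('wrist','w17');snap('scene','sc17')
```

```text
t 56.1 p [ 0.545 -0.074  0.15 ] F [ 1.  -0.   0.5] op 1.002
 t 57.5 p [ 0.545 -0.074  0.066] F [0.3 0.5 0.2] op 1.002
grab t 58.4 p [ 0.545 -0.074  0.066] F [-1.   1.5  0.5] op 0.419
[  1.71   40.625   4.757 110.455  -6.41   29.196 115.919] [ 0.319 -0.058 -0.079]
30 t 59.0 p [ 0.545 -0.074  0.066] F [-0.6  0.8  0.9] op 0.419
[ 0.214 -0.039 -0.015]
60 t 59.6 p [ 0.545 -0.074  0.066] F [-0.1  1.1  1. ] op 0.42
[ 0.209 -0.017 -0.007]
90 t 60.1 p [ 0.545 -0.074  0.066] F [0.4 1.1 0.3] op 0.422
[ 0.25  -0.071 -0.006]
120 t 60.7 p [ 0.545 -0.074  0.066] F [0.3 1.5 0.3] op 0.418
[ 0.325 -0.049  0.051]
```

View pics/w17.png

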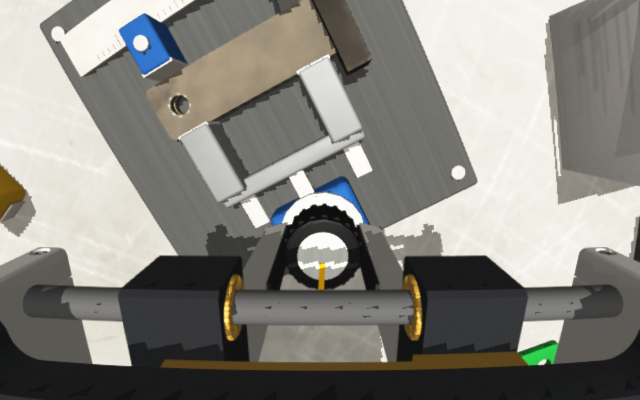

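Run:
```python
from sq import *
np.set_printoptions(precision=3,suppress=True)
q=np.load('qk.npy')
for d in range(130,202,6):
    p=q.copy();p[6]-=d;r.goto_joints(list(p))
    T=[];
    for i in range(4): T.append(monitor.get_ft_torque());r.dwell(.03)
    print(d,np.mean(T,0),round(monitor.get_opening(),3),round(monitor.get_joint_positions()[6]-q[6],1))
snap('wrist','w18');st()
```

```text
130 [ 0.354 -0.098 -0.014] 0.42 -129.8
136 [ 0.41  -0.148  0.017] 0.42 -135.8
142 [ 0.43  -0.201  0.018] 0.423 -141.9
148 [ 0.533 -0.238 -0.011] 0.419 -147.9
154 [ 0.503 -0.291 -0.013] 0.422 -153.9
160 [ 0.539 -0.365  0.021] 0.42 -159.9
166 [ 0.597 -0.368  0.021] 0.418 -165.9
172 [ 0.626 -0.417  0.094] 0.421 -171.8
178 [ 0.62  -0.501  0.098] 0.419 -177.9
184 [ 0.613 -0.513  0.079] 0.423 -183.9
190 [ 0.633 -0.578  0.085] 0.423 -189.8
196 [ 0.642 -0.623  0.063] 0.418 -195.9
 t 65.5 p [ 0.545 -0.074  0.066] F [ 3.7  1.8 -1.9] op 0.42
```

View pics/w18.png

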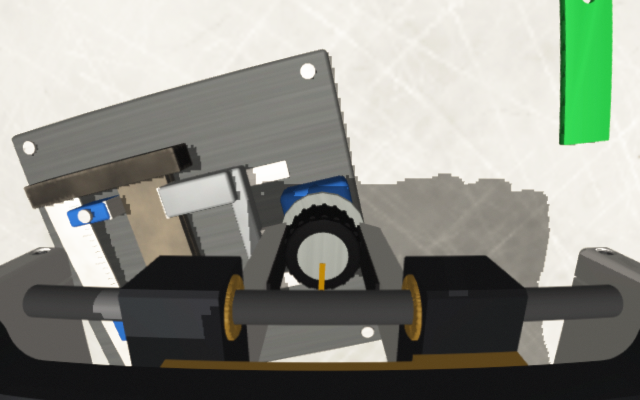

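Run:
```python
from sq import *
q=np.load('qk.npy')
p=q.copy();p[6]-=201;r.goto_joints(list(p));r.dwell(.2);print(monitor.get_ft_torque())
fingers.open_gripper();st()
R=np.array(monitor.get_tool_rot())
r.move_linear([0.5448,-0.0742,.15],R,feed=.12)
r.reach(C(-.07,-.002,0.20),RC);snap('wrist','w19');st()
v=V('w19');cv2.imwrite('pics/c19.png',cv2.resize(v.img[0:220,220:480],None,fx=3,fy=2.7,interpolation=cv2.INTER_CUBIC))
```

```text
[ 0.66846007 -0.63495474  0.07478377]
 t 66.9 p [ 0.5447 -0.0738  0.066 ] F [-0.2  0.3  0.5] op 1.0
 t 68.4 p [0.4533 0.0179 0.1997] F [0.1 0.3 0.1] op 1.001
```

View pics/c19.png

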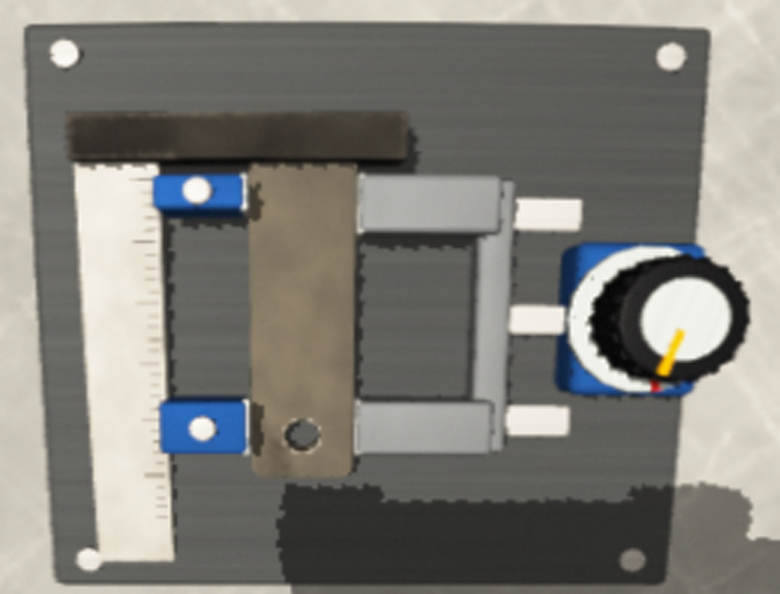

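Run:
```python
from sq import *
np.set_printoptions(precision=2,suppress=True)
for f in ('w16','w19'):
    v=V(f);h=cv2.cvtColor(v.img,cv2.COLOR_BGR2HSV);im=v.img.astype(int)
    red=(im[...,2]>im[...,1]+90)&(im[...,2]>im[...,0]+90);ye=(h[...,0]>18)&(h[...,0]<32)&(h[...,1]>150)&(h[...,2]>120)
    for n,m,z in (('red',red,.046),('yel',ye,.078)):
        m=m.copy();m[:,:400]=0;m[:,480:]=0;m[170:]=0
        ys,xs=np.nonzero(m)
        P=toC(v.plane([(xs.mean(),ys.mean())],z))[0];d=P[:2]-[0.3,-112.2]
        print(f,n,len(xs),P,np.degrees(np.arctan2(d[1],d[0])))
```

```text
w16 red 13 [  23.95 -112.05   46.  ] 0.3686110463054975
w16 yel 59 [  12.84 -112.39   78.  ] -0.8726895932718158
w19 red 7 [ -23.43 -115.93   46.  ] -171.0626129430986
w19 yel 59 [ -11.12 -108.46   78.  ] 161.8431308169242
```

Run:
```python
from sq import *
def L(): print('   clamp mm',np.round(toC(monitor.get_position()),2))
R=Rd(YAW+np.pi/2); x,y=.0653,.0046
r.reach(C(x,y,.12),R)
r.move_linear(C(x,y,.0395),feed=.07,stop_force=6);st();L()
fingers.grab(45);st('grab');L()
r.move_linear(C(x+.004,y+.002,.0405),feed=.02);st()
r.move_linear(C(x+.004,y+.002,.12),feed=.1);st('up')
snap('wrist','w20')
```

```text
t 70.8 p [0.5837 0.054  0.0399] F [-0.7  0.6  0.5] op 1.001
   clamp mm [[65.66  4.59 39.92]]
grab t 72.0 p [0.5832 0.0539 0.0394] F [-0.6  1.3 -0.9] op 0.165
   clamp mm [[65.15  4.6  39.42]]
 t 72.4 p [0.5869 0.0569 0.0403] F [-0.2 -0.6 -2.3] op 0.164
up t 73.3 p [0.5862 0.0566 0.1195] F [-0.8 -0.1 -3.2] op 0.165
```

View pics/w20.png

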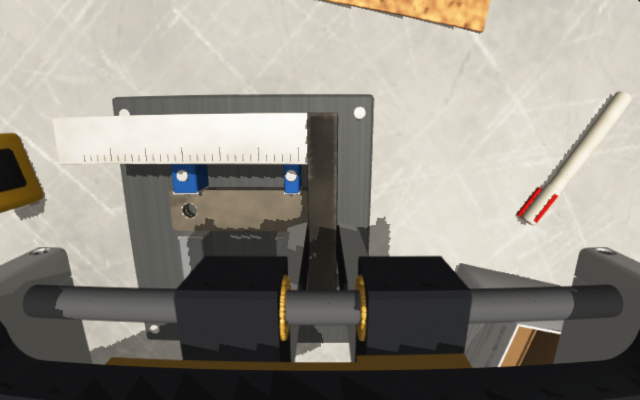

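Run:
```python
from sq import *
a,*t=np.load('sq.npy');g=[.6219,.3076];R=Rd(a+np.pi)
r.reach([*g,.12],R);st()
r.move_linear([*g,.045],feed=.08)
print(r.move_linear([*g,.0285],feed=.012,stop_force=4));st('down')
fingers.open_gripper();st('open')
r.move_linear([*g,.12],feed=.1)
r.reach([0.46,0.31,0.25],Rd(0));snap('wrist','w21')
r.reach(C(-.07,-.002,0.20),RC);snap('wrist','w22');snap('side','s22')
v=V('w22');cv2.imwrite('pics/c22.png',cv2.resize(v.img[0:220,220:480],None,fx=3,fy=2.7,interpolation=cv2.INTER_CUBIC));st()
```

```text
t 74.4 p [0.6225 0.3043 0.1194] F [-0.1 -0.8 -2.3] op 0.161
True
down t 76.6 p [0.6219 0.3075 0.0304] F [ 0.1 -0.7  6.2] op 0.163
open t 77.8 p [0.6207 0.3066 0.0288] F [ 0.7 -0.1 -0.8] op 0.997
 t 81.5 p [0.4532 0.02   0.2001] F [-0.6  0.7  0.4] op 1.0
```

View pics/w21.png

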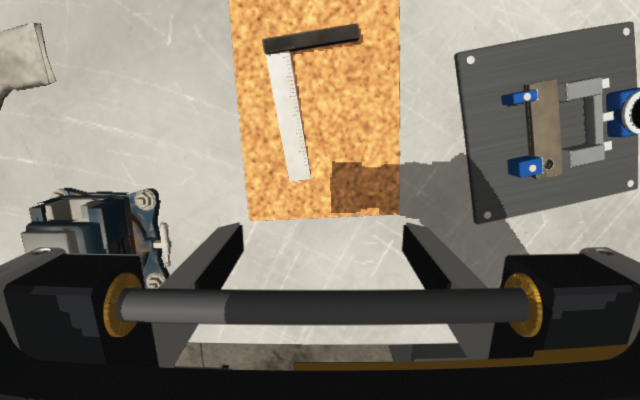

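View pics/c22.png

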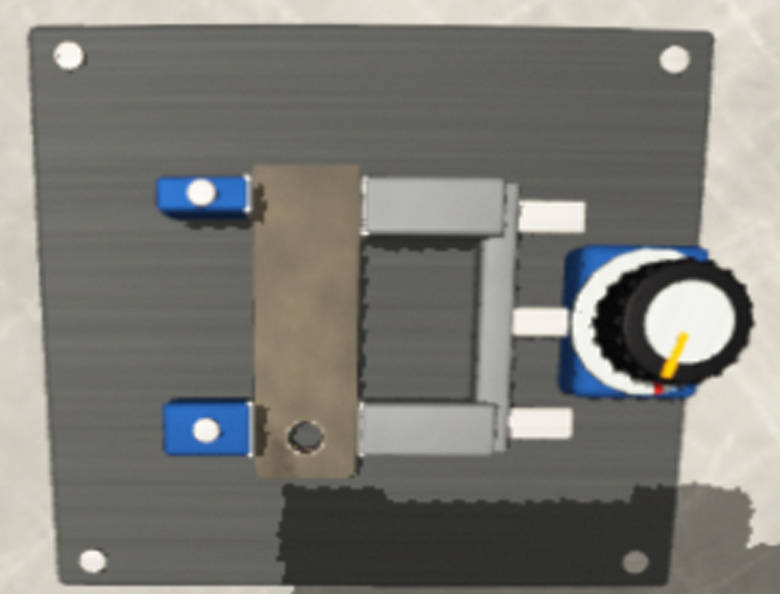

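View pics/s22.png

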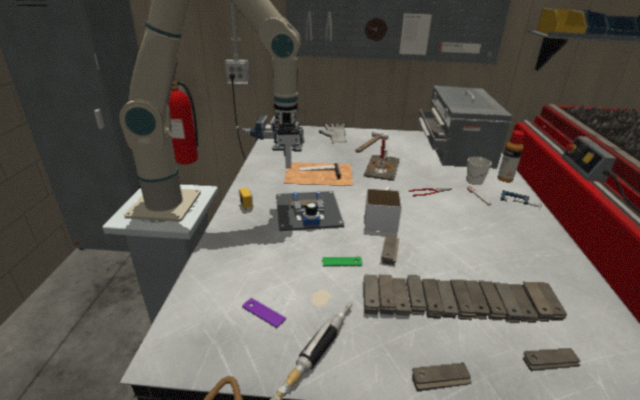

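Run:
```python
from sq import *
finish_job(); st()
```

```text
the job is handed in; nothing more can be done
the job is handed in; nothing more can be done
```

The job is done and handed in, after about 82 s on the robot's clock. The two single strips that were on the bench are clamped as a pile, and the square is back on the mat.

**What I did:**
- Piled both strips between the open jaws.
- Laid the square on the bed, with its stock pushed against the far ends of the strips and its blade against the fixed jaw, and let go of it.
- Turned the knob about 200° clockwise in one stroke. The torque step that marks the jaw going tight came at about 170°.
- Put the square back where it had been on the mat.

**Last checks:**
- **Bundle:** the final wrist picture shows the pile clamped in both jaws, with only the top strip visible and its edges lined up with the jaws.
- **Square and carton:** the square lies wholly on the cork, and the carton looks unmoved in the side view.

**What was off or disagreed:**
- **Strip position:** pushing the square against the strips moved them a little, so their far ends stand at about x = 57 mm, not the nominal 59 mm. I left them there.
- **Clutch slip:** I measured 26° from the marks, while the torque step suggests about 30°. The red mark was partly hidden, so the 26° is the less certain figure.
- **Blade flushness:** a light push on the blade beside the far jaw block met contact where expected. The same push beside the near block touched nothing. There I relied on the pictures, which showed the blade against both blocks.

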